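# Slide the speaker along the ledge onto its charging pad

### The job

Push the low round speaker along the upright rail of the plywood ledge, keeping it close against the rail and without lifting it, until it stands centred on the dark round charging pad in the middle of the ledge. Leave the lidded jar at the other end of the ledge where it is.

Things in the scene. Friction and masses are not known exactly. Their poses are not given: they have to be found in the camera images.
- speaker: Round wireless speaker, an upright dark grey cylinder with black bands and a black top, 90 mm in diameter and 55 mm tall, about 0.35 kg, loose, with a smooth plastic shell: it slides on the ledge when pushed (1 to 3 N) and stays where it is left. It stands to the left or to the right of the pad, its centre 130 to 180 mm from the pad's centre along the rail, within 10 mm of touching the rail. Origin: centre of its underside, z up.
- ledge: Plywood ledge fixed to the desk: a board 560 mm long (its y axis), 150 mm deep (x) and 12 mm thick, with a straight upright black-edged plywood rail 14 mm thick along the whole of its far (+x) long edge. Origin: below the pad's centre, at desk height. The rail's inner face is the plane x = +46 mm and its top is 44 mm above the desk (32 mm above the board); the board's open front edge is at x = -88 mm, its ends at y = +-280 mm. The board may be turned a little on the desk.
- pad (a point): Centre of the charging pad, on the top face of the board (12 mm above the desk). The pad is a dark disc 100 mm in diameter with a thin grey ring, inlaid flush, no step. Axes as the ledge's. A speaker centred here touches the rail to within 1 mm.
- jar: Lidded storage jar, 66 mm in diameter and 85 mm tall, taller and slimmer than the speaker, loose, about 0.3 kg. It stands on the board at the other side of the pad from the speaker, its centre 130 to 180 mm from the pad's centre. Origin: centre of its underside, z up. To be left alone.

How it is judged (in metres and radians):
At the end, for the whole second after the job is handed in: The speaker stands upright and still on the board, its centre within 15 mm of the pad's centre; the jar stands upright within 15 mm of where it started (horizontal distance between speaker and pad below 0.015 m and z of speaker in the frame of pad below 0.004 m and angle between each of speaker, jar's own z axis and vertical below 0.1 rad and linear speed of speaker below 0.01 m/s and distance of jar from where it was at the start of the episode below 0.015 m); the robot touches nothing.
It fails at once if the speaker is lifted off the board by more than 12 mm (z of speaker in the frame of pad above 0.012 m).
It fails at once if the speaker leaves the rail: a gap of more than 24 mm opens between them (x of speaker in the frame of ledge below -0.023 m).
It fails at once if the jar is knocked over or pushed more than 15 mm (distance of jar from where it was at the start of the episode above 0.015 m or angle between jar's own z axis and vertical above 0.3 rad).
It also fails if it takes over 42 s, if anything falls off the work surface, if the arm or the gripper's body presses on something with over 40 N, if the wrist force passes 120 N, or if a joint passes its speed limit or range.

### The arm

A 7-joint arm with a two-finger parallel gripper is mounted at the origin on the work surface. World frame = base frame: x ahead of the robot, y to its left, z up, the work surface at z = 0. Lengths are in mm, angles in rad, forces in N, time in s.
With the tool pointing down it reaches from about 425 to 875 mm from the base axis. Payload 4.7 kg.
Tool frame: the origin (TCP) lies midway between the tips of the shut fingers; the grasp point (between the pads) lies 19 mm behind it; z points along the fingers, y is the direction in which the jaws open and shut (so a half turn about z gives the same grasp; the last joint's range is limited). The gripper opens to 85 mm and grips with 20 to 120 N. Pads are 22 mm wide; open, the fingers measure 114 mm over their backs; the gripper's body (76 mm by 85 mm) begins 54 mm behind the grasp point. The pads swing forward as they close: fully open they stand 13 mm farther back than shut.
Start: joints at [1.321, 0.321, -0.07, 1.45, 0.023, 1.371, -0.057], TCP at [169.467, -627.539, 231.349] pointing down, gripper open.
Joint ranges: [-2.86, 2.86], [-0.3, 2.09], [-1.38, 1.24], [0.06, 2.45], [-1.56, 4.7], [0.09, 2.05], [-2.69, 2.69]. Speed limits (rad/s): [2.57, 2.57, 3.14, 3.14, 3.14, 3.14, 3.14].

### API

Orientations are given as a unit quaternion [x, y, z, w].
In Python, from workcell import status, read_camera, order, models gives the robot as it stands.
- The arm moves only by the shell command python3 -m pendant 'ROWS' [FORCE]. ROWS is JSON, a list of rows, each an object of numbers: "fingers": the finger opening in mm, from 0 to 85.4; "dx", "dy", "dz": the shift along the tool's x, y, z in mm; "rx", "ry", "rz": the turn, a rotation vector about the tool's x, y, z in degrees. A call has 1 to 8 rows; each row shifts and turns the commanded pose from where the row before left it, along the tool's axes as they then stand; what a row does not reach is not made up. A row lasts 1/12 s, in which the tool goes at most 41.7 mm and 7.16 degrees, less where a joint would pass 70% of its speed; a pose out of reach is approached as far as the arm can. A call with a gripper value outside its range is refused whole. The fingers move at their own pace and stop on an object; FORCE is the grip in N (left out, the last holds). Time passes only in rows, so rows that do not move let the fingers close. It gives the time, the measured TCP pose, the force and the opening at its end, in the units of the state.
- status.get_obs(): the state, without advancing time (a new reading comes with each control period).
- read_camera(name): name is "scene" or "top" or "wrist"; returns a dict with "image" (384x512x3 uint8, red, green, blue), "fx", "fy", "cx", "cy" (pixels), "origin" and "rotation" of the camera in the world. Camera axes: x right, y down, z forward; pixel columns grow to the right and rows downward; lengths in mm; the calibration is good to about 2 mm. A picture is of the moment at which its call begins. There is no depth.
- order.sign_off(): hands the job in, once; it reports no verdict.
Trained networks look in the newest picture that a camera, given by its name, has taken for a name from the list of things; names that differ only in an ending like _2 or _b are one class to them, and where a whole thing is asked for, a point or a joint stands for the part that bears it (a point fixed in the world has none). Each returns a list of dicts, best first, with "p" (0 to 1); they miss things now and then, are a little off and sometimes report something else, mostly with a low value. They report only what shows in the picture. A call takes as long as a camera call.
- models.search_frame(camera, query): "extent" ([left, top, right, bottom] in pixels, round what is visible of it).
- models.pinpoint(camera, query): "position" ([column, row] in pixels: a listed point, or the origin of a listed thing).
The state is a dict: "clock": time; "joints": joint angles; "joint_velocities": joint speeds; "tau": joint torques, N m; "position": TCP position; "tcp_rot": TCP orientation; "wrist_force": force on the tool from outside, world axes, zero at the start; "torque": the same for the moment, N m; "gripper_width": opening from 0.0 (shut) to 1.0 (fully open).
Only numpy, scipy, OpenCV 4.12 (cv2) and the standard library are available. Lean on these libraries where they do the work, as an engineer would, in place of code of your own. Each camera call takes 0.05 s, during which the arm holds its last target. There are 200 camera calls.

## Working session

There is one attempt and no reset: what is moved stays moved. The work goes in short steps, Python scripts to look and compute and a shell command to move; the robot and the scene stay as the last step left them, time stands still between calls to the robot, and variables do not carry over. Pictures are saved under pics/ and viewed, about 8 in all and at most 12, crops included, and the job is handed in when it is done.

```bash
mkdir -p pics; cat > h.py <<'E'
import numpy as np, cv2, json
from scipy.spatial.transform import Rotation as R
from workcell import status, read_camera, order, models
def ray(c,px,z):
    d=np.array(c['rotation'])@np.array([(px[0]-c['cx'])/c['fx'],(px[1]-c['cy'])/c['fy'],1])
    o=np.array(c['origin']); return o+d*(z-o[2])/d[2]
def proj(c,P):
    p=np.array(c['rotation']).T@(np.array(P)-c['origin']); return p[0]/p[2]*c['fx']+c['cx'],p[1]/p[2]*c['fy']+c['cy']
E
python3 - <<'E'
from h import *
s=status.get_obs(); print(s)
ims=[]
for n in ['top','scene']:
    c=read_camera(n); ims.append(c['image']); print(n,c['origin'],np.round(c['rotation'],3).tolist(),c['fx'])
    cv2.imwrite(f'pics/{n}0.png',c['image'][:,:,::-1])
    for q,z in [('speaker',12),('pad',12),('jar',12),('ledge',0)]:
        for r in models.pinpoint(n,q)[:2]: print(q,np.round(r['p'],2),np.round(r['position'],1),np.round(ray(c,r['position'],z),1))
        for r in models.search_frame(n,q)[:1]: print('  box',np.round(r['p'],2),np.round(r['extent'],1))
E
```

```text
{'clock': 0.0, 'joints': array([ 1.32111658,  0.32186141, -0.07007064,  1.45169578,  0.02262014,
        1.37082761, -0.05689956]), 'joint_velocities': array([-3.76232629e-04, -3.73234613e-04,  1.22899966e-04, -6.71795554e-05,
        3.05336796e-04,  2.33881478e-04, -5.23755425e-04]), 'tau': array([-1.77456513e-04, -4.93576562e+01, -3.82602252e-01, -3.14329612e+01,
        1.29801000e-02,  1.14633152e-02,  5.16446917e-06]), 'position': array([ 169.265961  , -626.99510465,  230.18804842]), 'tcp_rot': array([ 9.91313178e-01,  1.31518736e-01, -1.93544582e-04, -9.83816799e-04]), 'wrist_force': array([-0.37091346, -0.27135292,  0.18878645]), 'torque': array([ 0.01784707, -0.00693209,  0.01621022]), 'gripper_width': 0.9996110631564878}
top [397.25347076   1.03826474 760.69333037] [-0.658, 0.744, -0.083, 0.076] 387.2440666767578Traceback (most recent call last):
  File "<stdin>", line 8, in <module>
  File "h.py", line 5, in ray
    d=np.array(c['rotation'])@np.array([(px[0]-c['cx'])/c['fx'],(px[1]-c['cy'])/c['fy'],1])
      ~~~~~~~~~~~~~~~~~~~~~~~^~~~~~~~~~~~~~~~~~~~~~~~~~~~~~~~~~~~~~~~~~~~~~~~~~~~~~~~~~~~~~
ValueError: matmul: Input operand 1 has a mismatch in its core dimension 0, with gufunc signature (n?,k),(k,m?)->(n?,m?) (size 3 is different from 4)
```

```bash
sed -i "s/np.array(c\['rotation'\])/R.from_quat(c['rotation']).as_matrix()/" h.py
python3 - <<'E'
from h import *
ims=[]
for n in ['top','scene']:
    c=read_camera(n); ims.append(c['image'])
    for q,z in [('speaker',12),('pad',12),('jar',12),('ledge',0)]:
        for r in models.pinpoint(n,q)[:2]: print(n,q,np.round(r['p'],2),np.round(r['position'],1),np.round(ray(c,r['position'],z),1))
        for r in models.search_frame(n,q)[:1]: print('  box',np.round(r['p'],2),np.round(r['extent'],1))
cv2.imwrite('pics/a.png',cv2.resize(np.vstack(ims),(400,600))[:,:,::-1])
cv2.imwrite('pics/top.png',cv2.resize(ims[0],(800,600),interpolation=cv2.INTER_CUBIC)[:,:,::-1])
cv2.imwrite('pics/scene.png',ims[1][:,:,::-1])
E
```

```text
top speaker 0.82 [308.5 199.4] [ 541.6 -112.1   12. ]
  box 0.89 [285.6 173.  333.5 222.7]
top pad 0.94 [221.4 211.8] [537.9  61.1  12. ]
  box 0.81 [ 71.7 155.3 375.4 285.1]
top jar 0.84 [139.9 227.7] [526.1 221.7  12. ]
  box 0.58 [113.1 210.1 154.7 250.2]
top ledge 0.81 [225.9 215.5] [531.7  54.    0. ]
  box 0.97 [ 73.1 157.7 374.8 283.7]
scene speaker 0.92 [216.5 226.1] [ 545.3 -107.9   12. ]
  box 0.57 [187.5 180.8 243.1 246.2]
  box 0.74 [122.4 123.7 375.1 289.8]
scene jar 0.73 [322.8 148.4] [523.8 219.6  12. ]
  box 0.56 [310.3 106.8 337.7 152.8]
scene ledge 0.81 [275.  184.4] [526.5  59.9  -0. ]
scene ledge 0.67 [272.8 183.6] [521.7  58.9   0. ]
  box 0.96 [127.8 122.  377.  289.3]
```

View pics/top.png

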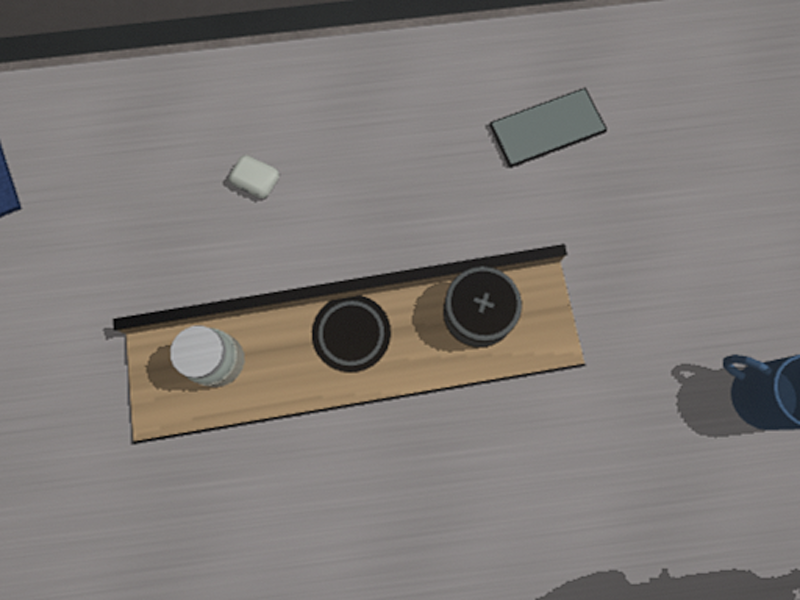

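View pics/scene.png

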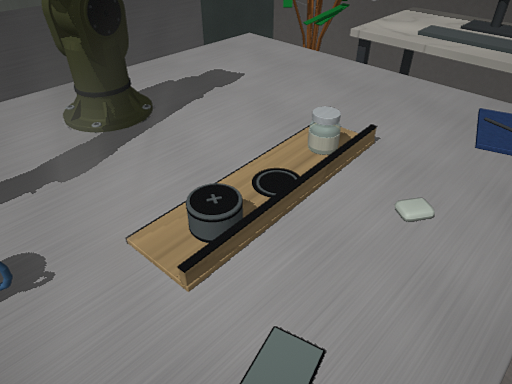

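```bash
cat >> h.py <<'E'
def ledge(c):
    u=lambda p:np.array(p)/1.5625
    A,B=ray(c,u((115,320)),44),ray(c,u((566,246)),44)
    C,D=ray(c,u((133,441)),12),ray(c,u((584,365)),12)
    return A,B,C,D
E
python3 - <<'E'
from h import *
c=read_camera('top')
A,B,C,D=ledge(c); print(A,B,C,D,np.linalg.norm(A-B),np.linalg.norm(C-D))
for P,Q in((A,B),(C,D)): d=P-Q; print('yaw',np.degrees(np.arctan2(-d[0],d[1])))
d=(A-B)+(C-D); th=np.arctan2(-d[0],d[1]); ex=np.array([np.cos(th),np.sin(th),0]); ey=np.array([-np.sin(th),np.cos(th),0])
pad=ray(c,np.array((351,333))/1.5625,12); sp=ray(c,np.array((484,302))/1.5625,67)
mid=(A+B+C+D)/4
print('th',np.degrees(th),'pad',pad,'sp',sp)
for n,P in dict(pad=pad,railA=A,railB=B,fA=C,fB=D,sp=sp).items(): print(n,(P-pad)@ex,(P-pad)@ey)
# rail dark top far/near
s=status.get_obs(); T=R.from_quat(s['tcp_rot']); print(T.as_matrix().round(3), s['position'])
# target: tool x along ey, tool y along ex
Rt=np.column_stack([ey,ex,[0,0,-1]]); print('turn',np.degrees((T.inv()*R.from_matrix(Rt)).as_rotvec()))
E
```

```text
[579.3931997  334.35490682  44.        ] [ 604.80973026 -222.91779059   44.        ] [435.24669997 329.86951444  12.        ] [ 459.33653144 -227.12789563   12.        ] 557.8520048409564 557.5181026724854
yaw 2.611381186254009
yaw 2.476467613338006
th 2.5439445939697007 pad [534.53683362  55.09559585  12.        ] sp [ 542.06715153 -107.77604603   67.        ]
pad 0.0 0.0
railA 57.20725721197492 276.9931155496112
railB 57.86384361047334 -280.8585028933004
fA -86.996269129838 278.91017574179176
fB -87.6528555283364 -278.6075403012316
sp 0.29373739595224346 -163.04536526959723
[[ 0.965  0.261 -0.   ]
 [ 0.261 -0.965 -0.   ]
 [-0.     0.    -1.   ]] [ 169.42347528 -627.55326895  231.3285275 ]
turn [-1.67559329e-03  6.85583074e-03 -7.74290733e+01]
```

```bash
cat > g.py <<'E'
from h import *
th=np.radians(2.54); ex=np.array([np.cos(th),np.sin(th),0]); ey=np.array([-np.sin(th),np.cos(th),0]); pad=np.array([534.5,54.5,12])
def where():
    s=status.get_obs(); p=s['position']-pad; T=R.from_quat(s['tcp_rot'])
    print('t',round(s['clock'],2),'ledge xyz',np.round([p@ex,p@ey,p[2]],1),'F',np.round([s['wrist_force']@ex,s['wrist_force']@ey,s['wrist_force'][2]],1),'turn left',np.degrees((T.inv()*R.from_matrix(np.column_stack([ey,ex,[0,0,-1]]))).as_rotvec()).round(2),'w',round(s['gripper_width'],2),'j7',round(s['joints'][6],2))
if __name__=='__main__': where()
E
python3 -m pendant '[{"rz":-7.1,"fingers":45},{"rz":-7.1},{"rz":-7.1},{"rz":-7.1},{"rz":-7.1},{"rz":-7.1},{"rz":-7.1},{"rz":-7.1}]' 40
python3 -m pendant '[{"rz":-6.9},{"rz":-6.9},{"rz":-6.8},{}]'; python3 g.py
```

```text
t 1.05 ledge xyz [-394.9 -665.2  219.3] F [-0.4  0.2 -0.2] turn left [-0.000e+00  1.000e-02 -7.743e+01] w 1.0 j7 -0.06invalid input at $[0]: expected keys fingers, dx, dy, dz, rx, ry, rz
invalid input at $[0]: expected keys fingers, dx, dy, dz, rx, ry, rz
```

All keys are needed in each row.

```bash

python3 -m pendant '[{"fingers":45,"dx":0,"dy":0,"dz":0,"rx":0,"ry":0,"rz":-7.1},{"fingers":45,"dx":0,"dy":0,"dz":0,"rx":0,"ry":0,"rz":-7.1},{"fingers":45,"dx":0,"dy":0,"dz":0,"rx":0,"ry":0,"rz":-7.1},{"fingers":45,"dx":0,"dy":0,"dz":0,"rx":0,"ry":0,"rz":-7.1},{"fingers":45,"dx":0,"dy":0,"dz":0,"rx":0,"ry":0,"rz":-7.1},{"fingers":45,"dx":0,"dy":0,"dz":0,"rx":0,"ry":0,"rz":-7.1},{"fingers":45,"dx":0,"dy":0,"dz":0,"rx":0,"ry":0,"rz":-7.1},{"fingers":45,"dx":0,"dy":0,"dz":0,"rx":0,"ry":0,"rz":-7.1}]' 40
python3 -m pendant '[{"fingers":45,"dx":0,"dy":0,"dz":0,"rx":0,"ry":0,"rz":-6.9},{"fingers":45,"dx":0,"dy":0,"dz":0,"rx":0,"ry":0,"rz":-6.9},{"fingers":45,"dx":0,"dy":0,"dz":0,"rx":0,"ry":0,"rz":-6.8},{"fingers":45,"dx":0,"dy":0,"dz":0,"rx":0,"ry":0,"rz":0}]'; python3 g.py
```

```text
clock: 1.72
position: [169.5, -627.5, 231.3]
tcp_rot: [0.808, 0.59, -0.0, 0.0]
wrist_force: [0.5, 0.8, -0.4]
gripper_width: 0.526
clock: 2.05
position: [169.4, -627.5, 231.3]
tcp_rot: [0.69, 0.723, 0.0, 0.0]
wrist_force: [0.5, 0.2, 0.1]
gripper_width: 0.527
t 2.05 ledge xyz [-395.  -665.2  219.3] F [0.5 0.2 0.1] turn left [0.01 0.   0.14] w 0.53 j7 1.26
```

```bash

python3 -m pendant '[{"fingers":45,"dx":25,"dy":25,"dz":0,"rx":0,"ry":0,"rz":0},{"fingers":45,"dx":25,"dy":25,"dz":0,"rx":0,"ry":0,"rz":0},{"fingers":45,"dx":25,"dy":25,"dz":0,"rx":0,"ry":0,"rz":0},{"fingers":45,"dx":25,"dy":25,"dz":0,"rx":0,"ry":0,"rz":0},{"fingers":45,"dx":25,"dy":25,"dz":0,"rx":0,"ry":0,"rz":0},{"fingers":45,"dx":25,"dy":25,"dz":0,"rx":0,"ry":0,"rz":0},{"fingers":45,"dx":25,"dy":25,"dz":0,"rx":0,"ry":0,"rz":0},{"fingers":45,"dx":25,"dy":25,"dz":0,"rx":0,"ry":0,"rz":0}]'
python3 -m pendant '[{"fingers":45,"dx":25,"dy":25,"dz":0,"rx":0,"ry":0,"rz":0},{"fingers":45,"dx":25,"dy":25,"dz":0,"rx":0,"ry":0,"rz":0},{"fingers":45,"dx":25,"dy":25,"dz":0,"rx":0,"ry":0,"rz":0},{"fingers":45,"dx":25,"dy":25,"dz":0,"rx":0,"ry":0,"rz":0},{"fingers":45,"dx":25,"dy":25,"dz":0,"rx":0,"ry":0,"rz":0},{"fingers":45,"dx":25,"dy":25,"dz":0,"rx":0,"ry":0,"rz":0},{"fingers":45,"dx":25,"dy":25,"dz":0,"rx":0,"ry":0,"rz":0},{"fingers":45,"dx":0,"dy":0,"dz":0,"rx":0,"ry":0,"rz":0}]'; python3 g.py
```

```text
clock: 2.72
position: [361.4, -417.6, 231.6]
tcp_rot: [0.693, 0.721, -0.0, 0.0]
wrist_force: [0.4, -0.2, 0.2]
gripper_width: 0.524
clock: 3.38
position: [532.6, -227.8, 231.8]
tcp_rot: [0.689, 0.725, 0.003, -0.0]
wrist_force: [-0.1, 1.6, -0.4]
gripper_width: 0.531
t 3.38 ledge xyz [ -14.4 -281.9  219.8] F [-0.   1.6 -0.4] turn left [ 0.24 -0.24  0.43] w 0.53 j7 0.32
```

```bash

python3 -m pendant '[{"fingers":45,"dx":10,"dy":7,"dz":30,"rx":0,"ry":0,"rz":0.4},{"fingers":45,"dx":10,"dy":6,"dz":30,"rx":0,"ry":0,"rz":0},{"fingers":45,"dx":0,"dy":0,"dz":30,"rx":0,"ry":0,"rz":0},{"fingers":45,"dx":0,"dy":0,"dz":30,"rx":0,"ry":0,"rz":0},{"fingers":45,"dx":0,"dy":0,"dz":30,"rx":0,"ry":0,"rz":0},{"fingers":45,"dx":0,"dy":0,"dz":25,"rx":0,"ry":0,"rz":0},{"fingers":45,"dx":0,"dy":0,"dz":20,"rx":0,"ry":0,"rz":0},{"fingers":45,"dx":0,"dy":0,"dz":0,"rx":0,"ry":0,"rz":0}]'; python3 g.py
python3 - <<'E'
from h import *
c=read_camera('scene')['image'];d=read_camera('top')['image']
cv2.imwrite('pics/b.png',cv2.resize(np.hstack([c[80:300,90:400],d[120:320,60:400][:, :, :].copy()[:220] if 0 else cv2.resize(d[120:320,60:400],(374,220))]),None,fx=1.16,fy=1.16)[:,:,::-1])
E
```

```text
clock: 4.05
position: [536.3, -215.1, 31.9]
tcp_rot: [0.695, 0.719, -0.001, -0.004]
wrist_force: [-1.1, -0.4, -0.9]
gripper_width: 0.528
t 4.05 ledge xyz [ -10.2 -269.4   19.9] F [-1.1 -0.3 -0.9] turn left [-0.42 -0.21 -0.6 ] w 0.53 j7 0.17
```

View pics/b.png

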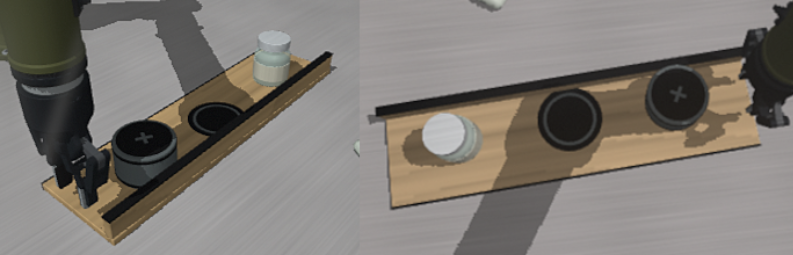

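The gripper stands behind the speaker, both fingers between the front edge and the rail. Centre it on the speaker's line and come up close.

```bash

python3 -m pendant '[{"fingers":45,"dx":10,"dy":4,"dz":2,"rx":0,"ry":0,"rz":-0.5},{"fingers":45,"dx":10,"dy":4,"dz":2,"rx":0,"ry":0,"rz":0},{"fingers":45,"dx":10,"dy":2,"dz":0,"rx":0,"ry":0,"rz":0},{"fingers":45,"dx":8,"dy":0,"dz":0,"rx":0,"ry":0,"rz":0},{"fingers":45,"dx":0,"dy":0,"dz":0,"rx":0,"ry":0,"rz":0}]'; python3 g.py
```

```text
clock: 4.57
position: [548.9, -174.0, 33.1]
tcp_rot: [0.689, 0.724, 0.001, 0.0]
wrist_force: [0.1, 1.1, -0.4]
gripper_width: 0.524
t 4.57 ledge xyz [   4.3 -228.9   21.1] F [ 0.2  1.1 -0.4] turn left [ 0.06 -0.04  0.31] w 0.52 j7 0.11
```

```bash

python3 -m pendant '[{"fingers":45,"dx":4,"dy":-1.5,"dz":2,"rx":0,"ry":0,"rz":0.3},{"fingers":45,"dx":4,"dy":-1.5,"dz":2,"rx":0,"ry":0,"rz":0},{"fingers":45,"dx":4,"dy":0,"dz":0,"rx":0,"ry":0,"rz":0},{"fingers":45,"dx":4,"dy":0,"dz":0,"rx":0,"ry":0,"rz":0},{"fingers":45,"dx":4,"dy":0,"dz":0,"rx":0,"ry":0,"rz":0},{"fingers":45,"dx":4,"dy":0,"dz":0,"rx":0,"ry":0,"rz":0},{"fingers":45,"dx":4,"dy":0,"dz":0,"rx":0,"ry":0,"rz":0},{"fingers":45,"dx":4,"dy":0,"dz":0,"rx":0,"ry":0,"rz":0}]'; python3 g.py
cat > m.py <<'E'
from g import *
# networks' speaker origin and jar, both cameras, in ledge coordinates
import sys
for n in ['top','scene']:
    c=read_camera(n)
    for q in ['speaker','jar','pad']:
        for r in models.pinpoint(n,q)[:1]:
            p=ray(c,r['position'],12)-pad; print(n,q,round(r['p'],2),np.round([p@ex,p@ey],1))
    cv2.imwrite(f'pics/{n}_{sys.argv[1]}.png',c['image'][:,:,::-1])
where()
E
python3 m.py 1
```

```text
clock: 5.23
position: [543.8, -146.1, 28.3]
tcp_rot: [0.693, 0.721, -0.0, 0.0]
wrist_force: [-0.2, -1.5, -1.0]
gripper_width: 0.529
t 5.23 ledge xyz [   0.4 -200.8   16.3] F [-0.2 -1.5 -1. ] turn left [ 0.    0.05 -0.25] w 0.53 j7 0.05
top speaker 0.66 [  -3.6 -154.6]
top jar 0.75 [ -4.2 163.6]
top pad 0.62 [2.7 1.9]
scene speaker 0.69 [   7.7 -155.1]
scene jar 0.93 [ -4.7 170.5]
scene pad 0.7 [ -8.7 175. ]
t 5.63 ledge xyz [   0.5 -200.4   16.3] F [0.6 0.5 0.2] turn left [-0.   -0.01 -0.23] w 0.53 j7 0.05
```

```bash

python3 -m pendant '[{"fingers":45,"dx":4,"dy":0,"dz":0,"rx":0,"ry":0,"rz":-0.2},{"fingers":45,"dx":4,"dy":0,"dz":0,"rx":0,"ry":0,"rz":0},{"fingers":45,"dx":4,"dy":0,"dz":0,"rx":0,"ry":0,"rz":0},{"fingers":45,"dx":4,"dy":0,"dz":0,"rx":0,"ry":0,"rz":0},{"fingers":45,"dx":4,"dy":0,"dz":0,"rx":0,"ry":0,"rz":0},{"fingers":45,"dx":4,"dy":0,"dz":0,"rx":0,"ry":0,"rz":0},{"fingers":45,"dx":4,"dy":0,"dz":0,"rx":0,"ry":0,"rz":0},{"fingers":45,"dx":4,"dy":0,"dz":0,"rx":0,"ry":0,"rz":0}]'; python3 m.py 2
```

```text
clock: 6.3
position: [542.4, -113.3, 28.3]
tcp_rot: [0.691, 0.723, -0.0, 0.0]
wrist_force: [0.0, -1.5, -0.8]
gripper_width: 0.529
top speaker 0.98 [  -5.1 -120.5]
top jar 0.69 [ -1.3 161.9]
top pad 0.72 [5.  9.1]
scene speaker 0.61 [  -4.3 -117.8]
scene jar 0.79 [ -6.8 177.3]
scene pad 0.98 [-1.5 -3.7]
t 6.7 ledge xyz [   0.6 -168.4   16.3] F [ 0.1 -0.6  0.1] turn left [ 0.   -0.01 -0.03] w 0.53 j7 0.0
```

```bash

python3 -m pendant '[{"fingers":45,"dx":5,"dy":0,"dz":0,"rx":0,"ry":0,"rz":0},{"fingers":45,"dx":5,"dy":0,"dz":0,"rx":0,"ry":0,"rz":0},{"fingers":45,"dx":5,"dy":0,"dz":0,"rx":0,"ry":0,"rz":0},{"fingers":45,"dx":5,"dy":0,"dz":0,"rx":0,"ry":0,"rz":0},{"fingers":45,"dx":5,"dy":0,"dz":0,"rx":0,"ry":0,"rz":0},{"fingers":45,"dx":5,"dy":0,"dz":0,"rx":0,"ry":0,"rz":0},{"fingers":45,"dx":5,"dy":0,"dz":0,"rx":0,"ry":0,"rz":0},{"fingers":45,"dx":4,"dy":0,"dz":0,"rx":0,"ry":0,"rz":0}]'; python3 g.py
python3 -m pendant '[{"fingers":45,"dx":5,"dy":0,"dz":0,"rx":0,"ry":0,"rz":0},{"fingers":45,"dx":5,"dy":0,"dz":0,"rx":0,"ry":0,"rz":0},{"fingers":45,"dx":5,"dy":0,"dz":0,"rx":0,"ry":0,"rz":0},{"fingers":45,"dx":5,"dy":0,"dz":0,"rx":0,"ry":0,"rz":0},{"fingers":45,"dx":5,"dy":0,"dz":0,"rx":0,"ry":0,"rz":0},{"fingers":45,"dx":4,"dy":0,"dz":0,"rx":0,"ry":0,"rz":0},{"fingers":45,"dx":4,"dy":0,"dz":0,"rx":0,"ry":0,"rz":0},{"fingers":45,"dx":3,"dy":0,"dz":0,"rx":0,"ry":0,"rz":0}]'; python3 m.py 3
python3 -c "
import cv2,numpy as np
a=cv2.imread('pics/top_3.png')[130:300,60:390];b=cv2.imread('pics/scene_3.png')[80:300,100:400]
cv2.imwrite('pics/c.png',np.vstack([cv2.resize(a,(580,299)),cv2.resize(b,(410,300))[:, :].copy() if 0 else cv2.copyMakeBorder(cv2.resize(b,(410,300)),0,0,0,170,cv2.BORDER_CONSTANT)]))"
```

```text
clock: 7.37
position: [540.7, -73.9, 28.3]
tcp_rot: [0.691, 0.723, -0.0, -0.0]
wrist_force: [-0.2, -0.8, -0.2]
gripper_width: 0.527
t 7.37 ledge xyz [   0.5 -128.6   16.3] F [-0.2 -0.8 -0.2] turn left [-0.01 -0.    0.01] w 0.53 j7 -0.07
clock: 8.03
position: [539.1, -38.2, 28.3]
tcp_rot: [0.691, 0.723, 0.0, -0.0]
wrist_force: [0.5, -1.6, -1.3]
gripper_width: 0.53
top speaker 0.82 [ -5.2 -43.8]
top jar 0.69 [ -8.1 161.5]
top pad 0.76 [2.1 3.1]
scene speaker 0.78 [  1.6 -43.8]
scene jar 0.93 [ -3.6 174.9]
scene pad 0.67 [0.  0.3]
t 8.43 ledge xyz [  0.6 -93.5  16.3] F [-0.5  0.   0.5] turn left [ 0.01 -0.01 -0.04] w 0.53 j7 -0.14
```

View pics/c.png

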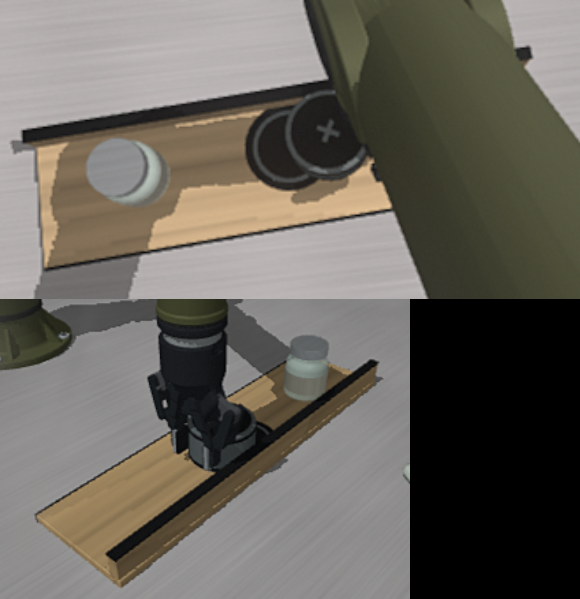

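The speaker stays against the rail. Its top's cross is at top-camera pixel (246.6, 204.5), about 40 mm short of the pad. I'll measure that exactly.

```bash
python3 - <<'E'
from g import *
c=read_camera('top')
p=ray(c,(246.6,204.5),67)-pad; print(p@ex,p@ey)
E
```

```text
-1.0733893129189567 -44.782629008018674
```

```bash

python3 -m pendant '[{"fingers":45,"dx":5,"dy":0,"dz":0,"rx":0,"ry":0,"rz":0},{"fingers":45,"dx":5,"dy":0,"dz":0,"rx":0,"ry":0,"rz":0},{"fingers":45,"dx":5,"dy":0,"dz":0,"rx":0,"ry":0,"rz":0},{"fingers":45,"dx":5,"dy":0,"dz":0,"rx":0,"ry":0,"rz":0},{"fingers":45,"dx":5,"dy":0,"dz":0,"rx":0,"ry":0,"rz":0},{"fingers":45,"dx":4,"dy":0,"dz":0,"rx":0,"ry":0,"rz":0},{"fingers":45,"dx":4,"dy":0,"dz":0,"rx":0,"ry":0,"rz":0},{"fingers":45,"dx":4,"dy":0,"dz":0,"rx":0,"ry":0,"rz":0}]'
python3 -m pendant '[{"fingers":45,"dx":3,"dy":0,"dz":0,"rx":0,"ry":0,"rz":0},{"fingers":45,"dx":2,"dy":0,"dz":0,"rx":0,"ry":0,"rz":0},{"fingers":45,"dx":2,"dy":0,"dz":0,"rx":0,"ry":0,"rz":0},{"fingers":45,"dx":0,"dy":0,"dz":0,"rx":0,"ry":0,"rz":0}]'; python3 m.py 4
python3 -c "
import cv2
cv2.imwrite('pics/d.png',cv2.resize(cv2.imread('pics/top_4.png')[130:300,60:390],None,fx=2,fy=2,interpolation=2))"
```

```text
clock: 9.15
position: [537.5, -1.4, 28.3]
tcp_rot: [0.691, 0.723, -0.0, 0.0]
wrist_force: [-0.3, -2.2, -1.5]
gripper_width: 0.523
clock: 9.48
position: [537.2, 5.7, 28.3]
tcp_rot: [0.691, 0.723, 0.0, -0.0]
wrist_force: [0.3, 0.5, -0.0]
gripper_width: 0.527
top speaker 0.6 [-2.4 -4.9]
scene speaker 0.58 [-0.4 -0.1]
scene jar 0.71 [ -5.1 170.7]
scene pad 0.72 [-2.8  5.7]
t 9.88 ledge xyz [  0.6 -49.4  16.3] F [ 0.5 -0.4 -0.4] turn left [ 0.01 -0.   -0.03] w 0.53 j7 -0.22
```

View pics/d.png

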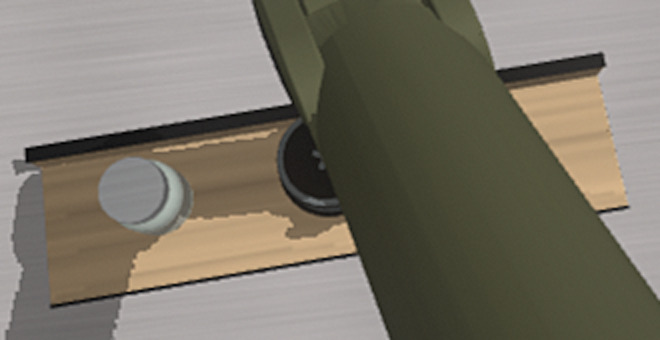

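It covers the pad; the arm hides part of it in the top view. Back off, rise, and re-measure with a clear view.

```bash

python3 -m pendant '[{"fingers":45,"dx":-5,"dy":-1,"dz":0,"rx":0,"ry":0,"rz":0},{"fingers":45,"dx":-15,"dy":0,"dz":0,"rx":0,"ry":0,"rz":0},{"fingers":45,"dx":-25,"dy":0,"dz":0,"rx":0,"ry":0,"rz":0},{"fingers":45,"dx":-25,"dy":0,"dz":0,"rx":0,"ry":0,"rz":0},{"fingers":45,"dx":-10,"dy":0,"dz":-25,"rx":0,"ry":0,"rz":0},{"fingers":45,"dx":-10,"dy":0,"dz":-30,"rx":0,"ry":0,"rz":0},{"fingers":45,"dx":-20,"dy":0,"dz":-30,"rx":0,"ry":0,"rz":0},{"fingers":45,"dx":-20,"dy":0,"dz":-30,"rx":0,"ry":0,"rz":0}]'
python3 -m pendant '[{"fingers":45,"dx":-30,"dy":-10,"dz":-10,"rx":0,"ry":0,"rz":0},{"fingers":45,"dx":-30,"dy":-10,"dz":0,"rx":0,"ry":0,"rz":0},{"fingers":45,"dx":-30,"dy":-10,"dz":0,"rx":0,"ry":0,"rz":0},{"fingers":45,"dx":-30,"dy":-10,"dz":0,"rx":0,"ry":0,"rz":0},{"fingers":45,"dx":-30,"dy":-10,"dz":0,"rx":0,"ry":0,"rz":0},{"fingers":45,"dx":-20,"dy":0,"dz":0,"rx":0,"ry":0,"rz":0},{"fingers":45,"dx":0,"dy":0,"dz":0,"rx":0,"ry":0,"rz":0}]'; python3 m.py 5
python3 -c "
import cv2
cv2.imwrite('pics/e.png',cv2.resize(cv2.imread('pics/top_5.png')[130:300,60:390],None,fx=2,fy=2,interpolation=2))"
```

```text
clock: 10.55
position: [541.5, -125.1, 144.5]
tcp_rot: [0.691, 0.723, 0.0, -0.0]
wrist_force: [1.5, -0.8, 1.4]
gripper_width: 0.526
clock: 11.13
position: [497.1, -303.7, 153.0]
tcp_rot: [0.695, 0.719, -0.001, 0.001]
wrist_force: [-0.3, -0.9, -0.5]
gripper_width: 0.529
top speaker 0.68 [ 8.6 -0.6]
top jar 0.67 [ -2.8 163.5]
scene speaker 0.75 [2.4 1. ]
scene jar 0.96 [ -4.4 171.3]
scene pad 0.75 [-1.   0.3]
t 11.53 ledge xyz [ -50.1 -348.2  141.5] F [-0.3  0.6  0.5] turn left [0.01 0.   0.09] w 0.53 j7 0.42
```

View pics/e.png

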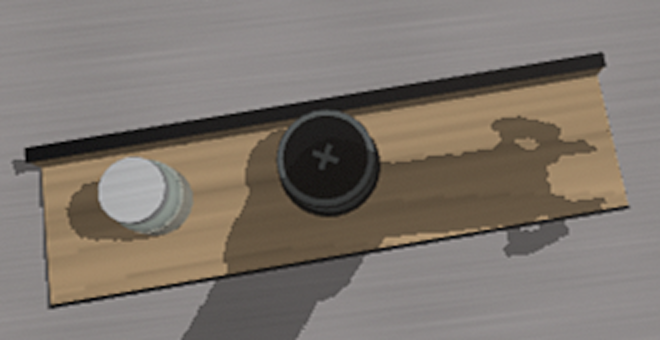

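The cross is now at top-camera pixel (222.5, 208.5). The jar lid is at (126.5, 225), the same as at the start (126.1, 225.3).

```bash
python3 - <<'E'
from g import *
c=read_camera('top')
p=ray(c,(222.5,208.5),67)-pad; print(p@ex,p@ey, np.hypot(p@ex,p@ey))
if np.hypot(p@ex,p@ey)<7: print(order.sign_off()); where()
E
```

```text
-1.103998139413807 -0.32619995062604346 1.151181262711299
the job is handed in; nothing more can be done
None
the job is handed in; nothing more can be done
```

The speaker now stands on the charging pad, and I handed the job in at about 11.6 s of the 42 s allowed. I pushed it along the rail with both fingers behind it, 45 mm apart, without gripping or lifting it. Then I backed the arm off and raised it clear.

**Speaker:** In the last clear top view, the cross on its top came out about 1 mm from the pad's centre. It looked upright and close against the rail. The highest wrist force I read was about 3 N.

**Jar:** Its lid is within half a pixel of where it was at the start, so I take it as unmoved.

**Disagreements:** The trained networks' final speaker positions differed from my measurement. The scene camera put it about 3 mm from the pad's centre and the top camera about 9 mm. The top network's across-rail readings had scattered by several millimetres throughout, so I trusted the cross. In one frame a network also confused the pad with the jar, and I ignored that reading.

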